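# Set the tube block on the bar-magnet base

### The arm

A 6-joint arm with a two-finger parallel gripper is mounted at the origin on the work surface. World frame = base frame: x ahead of the robot, y to its left, z up, the work surface at z = 0. Lengths are in mm, angles in degrees, forces in N, time in s.
With the tool pointing down it reaches from about 350 to 850 mm from the base axis. Payload 8.1 kg.
Tool frame: the origin (TCP) lies midway between the tips of the shut fingers; the grasp point (between the pads) lies 19 mm behind it; x points along the fingers, z is the direction in which the jaws open and shut, and the axes are right-handed (so a half turn about x gives the same grasp; the last joint's range is limited). The gripper opens to 85 mm and grips with 20 to 120 N. Pads are 22 mm wide; open, the fingers measure 114 mm over their backs; the gripper's body (76 mm by 85 mm) begins 54 mm behind the grasp point. The pads swing forward as they close: fully open they stand 13 mm farther back than shut.
Start: joints at [-69.58, 7.471, 85.268, -0, 87.261, -4.893], TCP at [256.56, -542.386, 231.292] pointing down, gripper open.
Joint ranges: [-169.43, 169.43], [-51.17, 129.36], [1.28, 143.12], [-76.62, 256.62], [0, 156.53], [-152.29, 152.29]. Speed limits (degrees/s): [136.94, 136.94, 159.86, 180, 180, 180].

### API

Orientations are given as [roll, pitch, yaw] about the fixed x, y, z axes, in that order (R = Rz(yaw) Ry(pitch) Rx(roll)).
In Python, from bench import r gives the robot as it stands. The module is installed in compiled form; this text tells all that it offers.
- The arm moves only by the tool servo_tool, never from a script. Its argument "commands" is a list that holds one entry, the list of rows, each a list of 7 numbers: the closure in counts, from 0 (fully open) to 255 (shut), then the shift along the tool's x, y, z in cm, then the turn, a rotation vector about the tool's x, y, z in degrees. A call has 1 to 8 rows; each row is the pose to reach, as a shift and turn from the pose commanded when the call began, along the tool's axes at that moment; what a row does not reach only later rows make up. A row lasts 1/10 s, in which the tool goes at most 50 mm and 8.59 degrees, less where a joint would pass 70% of its speed; a pose out of reach is approached as far as the arm can. A call with a gripper value outside its range is refused whole. The fingers move at their own pace and stop on an object; "force" is the grip in N (left out, the last holds). Time passes only in rows, so rows that repeat a pose let the fingers close. It gives the time, the measured TCP pose, the force and the opening at its end, in the units of the state.
- r.sense(): the state, without advancing time (a new reading comes with each control period).
- r.snapshot(name): name is "scene" or "top" or "wrist"; returns (picture, depth): 400x640x3 uint8, red, green, blue; 400x640 float32, mm along the optical axis (not along the pixel's ray), 0 where there is no reading.
- r.calibration(name): a dict with "fx", "fy", "cx", "cy" (pixels), "pose" (4x4, takes a point from camera to world coordinates). Camera axes: x right, y down, z forward; pixel columns grow to the right and rows downward; lengths in mm; the calibration is good to about 2 mm. A picture is of the moment at which its call begins: read the wrist's pose just before it. calibration takes no time and is no camera call; for the wrist camera it gives the pose at the moment of the call.
- r.hand_in(): hands the job in, once; it reports no verdict.
The state is a dict: "time": time; "joint_pos": joint angles; "qd": joint speeds; "joint_efforts": joint torques, N m; "tool_pos": TCP position; "tcp_rot": TCP orientation; "ft_force": force on the tool from outside, world axes, zero at the start; "wrist_torque": the same for the moment, N m; "finger_gap": finger opening in mm.
Only numpy, scipy, OpenCV 4.12 (cv2) and the standard library are available. Lean on these libraries where they do the work, as an engineer would, in place of code of your own. Each camera call takes 0.05 s, during which the arm holds its last target.

### The job

Time to pull the beads down: pick the tube block up by its carrying handle and lower it onto the magnet base so that the upright magnet bars slide up into the slots between the block's rows of tubes, every row between two bars, until it sits fully home, level and end to end with the bars. Keep it upright, lower it all the way down rather than dropping it, then let go, and leave the other things on the bench where they are.

Things in the scene. Friction and masses are not known exactly. Their poses are not given: they have to be found in the camera images.
- tube_block: Loose grey tube block, 0.3-0.65 kg, 124 (x) x 106 (y) x 103 mm high with handle. Origin: centre of underside, z up. A comb facing down: 4 ribs (rows of tube sleeves) along x, 110 long, 14 wide, undersides rounded, at y = -39, -13, 13, 39 mm, from z = 0 to the 6 mm top plate at z = 40; 12 mm slots between. White caps up to z = 52. Stands on its ribs; same after a half turn about z.
- block_handle (a point): Middle of the carrying handle's bar, above the block's centre, 96 mm over its underside; axes as the block's. The bar runs along x: 14 mm wide (y), 14 tall (z = 89 to 103), 105 mm free length between its two end posts, 37 mm free under it down to the caps. Grasp from above across the 14 mm.
- magnet_base: Metal magnet base, does not move, 124 (x) x 132 (y) x 50 mm high. Origin: centre of underside, z up. On its aluminium foot plate (upper face z = 16) stand 5 steel bars (a comb facing up) along x, 110 long, 8 thick, z = 16 to 50, tops rounded, at y = -52, -26, 0, 26, 52 mm. Gaps are 18 mm: a 14 mm rib has 2 mm spare each side. It does not pull on the block.
- base_seat (a point): Centre of the foot plate's upper face, 16 mm above the base's underside, axes as the base's. When the block is fully home its ribs rest on this face and its origin is at this point, its x axis along the bars' x (either way round); the bars' tops are then 6 mm under its top plate.
- tip_box: Bystander: closed blue pipette-tip box, 122 x 84 x 85 mm, loose. Origin: centre of its underside.
- tube_rack: Bystander: orange rack of blue-capped tubes, 170 x 75 mm, 91 mm high, loose, with no slots. Origin: centre of its underside.
- reagent_bottle: Bystander: clear round bottle with an orange cap, 72 mm across and 145 mm high, loose. Origin: centre of its underside.

How it is judged (in metres and radians):
On the way, in this order (a step that is already met when the one before it is completed fails the run):
1. the tube block is lifted off the bench (height (world z) of tube_block above 0.03 m), for 0.1 s.
2. the block's ribs have started down between the magnet bars: undersides at least 5 mm below the bars' tops, block within 12 mm of the base's centre and aligned to 0.1 rad (z of tube_block in the frame of base_seat below 0.029 m and horizontal distance between tube_block and base_seat below 0.012 m and angle between the x axis of tube_block and the x axis of base_seat, either way round below 0.1 rad), for 0.05 s.
At the end, for the whole second after the job is handed in: The tube block is released and at rest on the base's foot plate (underside within 3 mm), each row of tubes between two bars: centre within 4 mm across the bars and 9 mm along them, rows parallel to the bars within 0.06 rad (either way round), tilt under 0.04 rad (z of tube_block in the frame of base_seat between -0.003 and 0.003 m and y of tube_block in the frame of base_seat between -0.004 and 0.004 m and x of tube_block in the frame of base_seat between -0.009 and 0.009 m and angle between the x axis of tube_block and the x axis of base_seat, either way round below 0.06 rad and angle between tube_block's own z axis and vertical below 0.04 rad and linear speed of tube_block below 0.02 m/s and contact force between the fingers and tube_block below 0.1 N); the robot touches nothing.
It fails at once if the tube block is tipped more than 0.4 rad (angle between tube_block's own z axis and vertical above 0.4 rad).
It fails at once if the tube block is dropped onto the magnet base: it falls or is rammed down between or onto the bars faster than 0.45 m/s (z of tube_block in the frame of base_seat below 0.036 m and horizontal distance between tube_block and base_seat below 0.05 m and linear speed of tube_block above 0.45 m/s).
It fails at once if a bystander (tip box, tube rack or bottle) is moved by more than 20 mm (distance of any of tip_box, tube_rack, reagent_bottle from where it was at the start of the episode above 0.02 m).
It also fails if it takes over 45 s, if anything falls off the work surface, if the arm or the gripper's body presses on something with over 40 N, if the wrist force passes 120 N, or if a joint passes its speed limit or range.

## Working session

There is one attempt and no reset: what is moved stays moved. The work goes in short steps, Python scripts to look and compute and a tool call to move; the robot and the scene stay as the last step left them, time stands still between calls to the robot, and variables do not carry over. Pictures are saved under pics/ and viewed, and the job is handed in when it is done.

Besides the shell and the picture viewer there is one more tool, called after "Call:" by a JSON object that holds its "method" and its "body". servo_tool: Moves the arm, as the interface text tells. Its arguments: {"type":"object","properties":{"commands":{"type":"array","items":{"type":"array","items":{"type":"array","items":{"type":"number"}}}},"force":{"type":"number"}},"required":["commands"]}

```bash
mkdir -p pics
python3 - <<'E'
from bench import r
import cv2,numpy as np
s=r.sense();print(s)
for n in["scene","top"]:
    p,d=r.snapshot(n);cv2.imwrite(f"pics/{n}0.png",p[:,:,::-1]);np.savez(f"{n}0.npz",p=p,d=d)
    c=r.calibration(n);print(n,c)
E
```

```text
{'time': 0.0, 'joint_pos': array([-6.95801245e+01,  7.51498038e+00,  8.53304629e+01,  1.49836554e-04,
        8.72610728e+01, -4.89310222e+00]), 'qd': array([-0.06039766,  0.01989922,  0.03185884, -0.00037756, -0.00040926,
       -0.03845092]), 'joint_efforts': array([-4.50934904e-04, -5.69404256e+01, -5.00557888e+01, -1.96899814e-04,
        1.49940723e-02,  1.01981719e-06]), 'tool_pos': array([ 256.36392625, -541.85973721,  230.23441682]), 'tcp_rot': array([175.02639899,  89.8934838 , 110.33936938]), 'ft_force': array([ 0.18762339, -0.29197388,  0.38774001]), 'wrist_torque': array([ 0.02685751, -0.06519244,  0.00180479]), 'finger_gap': 85.46322232710584}
scene {'fx': 477.75804275145464, 'fy': 477.75804275145464, 'cx': 321.6695494847486, 'cy': 212.19031808624976, 'pose': array([[ 3.07981088e-01,  7.47290877e-01, -5.88815756e-01,
         1.44542927e+03],
       [ 9.51264029e-01, -2.31707750e-01,  2.03490212e-01,
        -3.04024184e+02],
       [ 1.56332046e-02, -6.22790385e-01, -7.82232535e-01,
         1.20734483e+03],
       [ 0.00000000e+00,  0.00000000e+00,  0.00000000e+00,
         1.00000000e+00]])}
top {'fx': 409.91633584619956, 'fy': 409.91633584619956, 'cx': 314.8343199730499, 'cy': 196.37657062451396, 'pose': array([[-1.21990771e-02, -9.88874334e-01,  1.48252266e-01,
         4.00260653e+02],
       [-9.99925586e-01,  1.20546102e-02, -1.87298807e-03,
        -1.63388113e+01],
       [ 6.50265459e-05, -1.48264083e-01, -9.88947803e-01,
         1.57749194e+03],
       [ 0.00000000e+00,  0.00000000e+00,  0.00000000e+00,
         1.00000000e+00]])}
```

View pics/scene0.png

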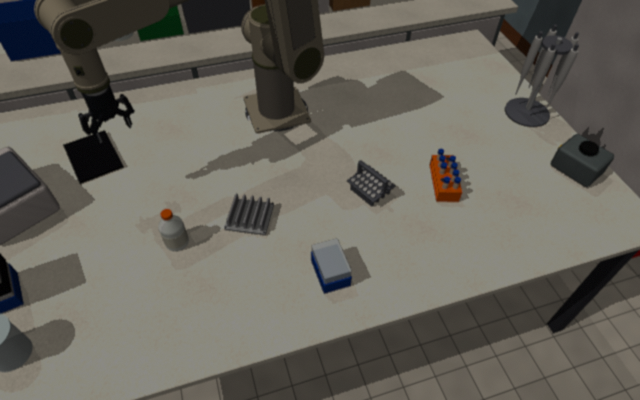

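View pics/top0.png

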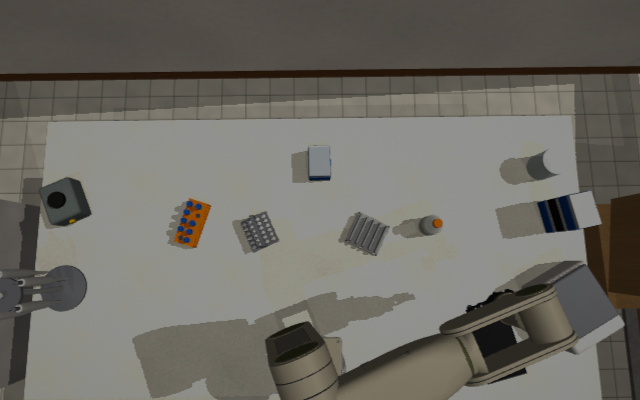

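The scene view has the block at about (370,183) and the base at (250,215). In the top view they are at (260,232) and (367,233). I'll zoom in and get rough positions.

```bash
cat > h.py <<'E'
import numpy as np,cv2
from bench import r
from scipy.spatial.transform import Rotation as Ro
def ray(c,u,v,z):
    P=np.array(c['pose']);d=P[:3,:3]@np.array([(u-c['cx'])/c['fx'],(v-c['cy'])/c['fy'],1.]);o=P[:3,3]
    return o+d*(z-o[2])/d[2]
def cloud(c,d):
    v,u=np.mgrid[:d.shape[0],:d.shape[1]];P=np.array(c['pose'])
    q=np.stack([(u-c['cx'])/c['fx']*d,(v-c['cy'])/c['fy']*d,d],-1)
    return q@P[:3,:3].T+P[:3,3]
def toolpose():
    s=r.sense();return s['tool_pos'],Ro.from_euler('xyz',s['tcp_rot'],degrees=True).as_matrix()
E
python3 - <<'E'
from h import *
c=r.calibration("top");f=np.load("top0.npz");X=cloud(c,f['d'])
print((f['d']>0).mean())
for n,(a,b,e,g) in dict(block=(235,285,205,258),base=(338,395,207,262)).items():
    x=X[e:g,a:b].reshape(-1,3);m=(x[:,2]>20)&(x[:,2]<130);y=x[m]
    rect=cv2.minAreaRect(y[:,:2].astype(np.float32));print(n,m.sum(),y[:,2].max(),rect)
for n,u,v in [("block",260,232),("base",367,233),("bottle",431,225)]:print(n,ray(c,u,v,40))
ims=[cv2.resize(f['p'][190:270,a:a+80],(400,400),interpolation=cv2.INTER_CUBIC) for a in(220,325)]
cv2.imwrite("pics/z.png",np.hstack(ims)[:,:,::-1])
print(toolpose())
print(r.calibration("wrist"))
p,d=r.snapshot("wrist");cv2.imwrite("pics/w0.png",p[:,:,::-1])
E
```

```text
0.99584765625
block 952 110.4923545353372 ((500.4495849609375, 192.11087036132812), (124.63188934326172, 106.07049560546875), 23.82868766784668)
base 493 61.04152792631862 ((490.2417297363281, -213.33230590820312), (126.39961242675781, 122.1632080078125), 64.26139831542969)
block [498.3977249  187.67080508  40.        ]
base [ 489.77786873 -212.77885811   40.        ]
bottle [ 516.80096351 -453.9139012    40.        ]
(array([ 256.4107072 , -541.89481743,  230.31556155]), array([[-5.63573745e-04,  9.03963100e-01,  4.27610099e-01],
       [ 1.60836547e-03,  4.27610433e-01, -9.03961687e-01],
       [-9.99998548e-01,  1.78304245e-04, -1.69489305e-03]]))
{'fx': 319.02948520407887, 'fy': 319.02948520407887, 'cx': 321.2478962636819, 'cy': 201.30285015401378, 'pose': array([[ 4.28541566e-01, -8.73055538e-01, -2.32650284e-01,
         3.16038217e+02],
       [-9.03521290e-01, -4.14428708e-01, -1.09078525e-01,
        -5.14980965e+02],
       [-1.18534659e-03,  2.56949166e-01, -9.66424193e-01,
         3.71939499e+02],
       [ 0.00000000e+00,  0.00000000e+00,  0.00000000e+00,
         1.00000000e+00]])}
```

View pics/z.png

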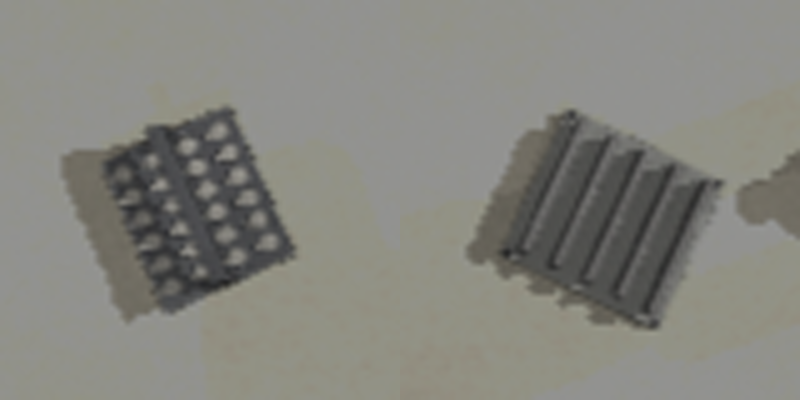

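View pics/w0.png

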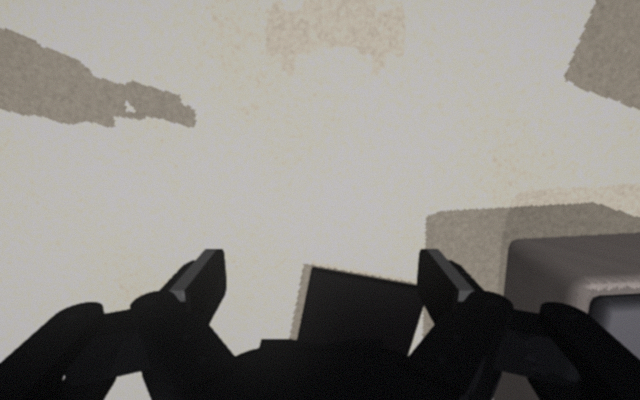

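Call:
{"method": "servo_tool", "body": {"commands": [[[0, -2, 22, -20, 0, 0, 0], [0, -2, 22, -20, 0, 0, 0], [0, -2, 22, -20, 0, 0, 0], [0, -2, 22, -20, 0, 0, 0], [0, -2, 22, -20, 0, 0, 0], [0, -2, 22, -20, 0, 0, 0], [0, -2, 22, -20, 0, 0, 0], [0, -2, 22, -20, 0, 0, 0]]]}}

```text
time: 0.95
tool_pos: [370.4, -266.6, 251.4]
tcp_rot: [-5.3, 90.0, -69.8]
ft_force: [-0.5, -1.4, 0.7]
finger_gap: 85.5
```

Run:
```python
from h import *
print(toolpose(),r.sense()['time'],r.sense()['joint_pos'])
c=r.calibration("wrist")
p,d=r.snapshot("wrist");cv2.imwrite("pics/w1.png",p[:,:,::-1]);np.savez("w1.npz",p=p,d=d,**{k:c[k] for k in c})
X=cloud(c,d);m=(X[...,2]>40)&(X[...,2]<58)&(np.hypot(X[...,0]-490,X[...,1]+213)<110)
print(m.sum(),cv2.minAreaRect(X[m][:,:2].astype(np.float32)),np.median(X[m][:,2]))
```

```text
(array([ 370.40717213, -266.57052811,  251.41814201]), array([[ 2.19053717e-04,  9.02702051e-01,  4.30266149e-01],
       [-5.95784374e-04,  4.30266201e-01, -9.02701856e-01],
       [-9.99999799e-01, -5.86056514e-05,  6.32067186e-04]])) 0.95 [-4.21695638e+01 -1.58179426e+01  1.05342428e+02 -1.68750098e-02
  9.04432958e+01  2.23458447e+01]
4490 ((490.3687744140625, -216.66387939453125), (111.99497985839844, 110.31011962890625), 63.55122375488281) 48.19770855017367
```

View pics/w1.png

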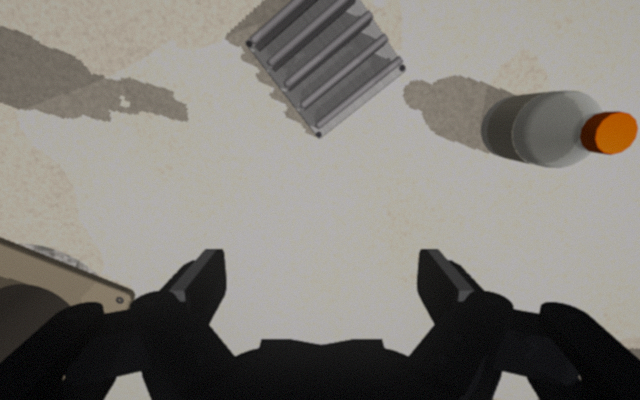

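The base shows in the wrist view at about (325,65) but the top edge cuts it off. I'll move forward 80 mm.

Call:
{"method": "servo_tool", "body": {"commands": [[[0, 0, 8, 0, 0, 0, 0], [0, 0, 8, 0, 0, 0, 0], [0, 0, 8, 0, 0, 0, 0], [0, 0, 8, 0, 0, 0, 0]]]}}

```text
time: 1.4
tool_pos: [441.8, -234.2, 250.6]
tcp_rot: [-132.3, 89.9, 163.0]
ft_force: [0.0, -0.4, -0.3]
finger_gap: 85.1
```

Run:
```python
from h import *
print(toolpose()[0],r.sense()['qd'].round(2))
c=r.calibration("wrist")
p,d=r.snapshot("wrist");cv2.imwrite("pics/w2.png",p[:,:,::-1]);np.savez("w2.npz",p=p,d=d,**{k:c[k] for k in c})
X=cloud(c,d);m=(X[...,2]>40)&(X[...,2]<58)&(np.hypot(X[...,0]-490,X[...,1]+213)<110)
print(m.sum(),cv2.minAreaRect(X[m][:,:2].astype(np.float32)),np.median(X[m][:,2]))
m8=m.astype(np.uint8)
n,l,st,ce=cv2.connectedComponentsWithStats(m8)
for i in range(1,n):
    if st[i,4]>200:
        y=X[l==i][:,:2].astype(np.float32);q=y.mean(0);w,V=np.linalg.eigh(np.cov(y.T));e=V[:,1]*np.sign(V[0,1])
        print(st[i,4],q,np.degrees(np.arctan2(e[1],e[0])),cv2.minAreaRect(y),X[l==i][:,2].max())
cv2.imwrite("pics/m2.png",np.hstack([cv2.resize(p[20:260,200:460,::-1],None,fx=1.5,fy=1.5),cv2.cvtColor(cv2.resize(m8[20:260,200:460]*255,None,fx=1.5,fy=1.5),cv2.COLOR_GRAY2BGR)]))
```

```text
[ 441.81749078 -234.22799422  250.55349199] [-1.06 -1.21  0.94 -0.14  0.2  -0.14]
4213 ((490.27752685546875, -216.61337280273438), (112.02265930175781, 110.16425323486328), 63.50672149658203) 48.18598947049742
930 [ 514.5377  -171.27611] -26.506041358620116 ((513.38671875, -170.21498107910156), (8.279608726501465, 109.76837921142578), 63.33906936645508) 50.94730644943411
845 [ 503.1042 -194.2223] -26.465163995296155 ((501.8348388671875, -193.39402770996094), (8.111145973205566, 110.13468933105469), 63.529720306396484) 50.949790913620916
819 [ 491.60895 -217.19014] -26.501885997343773 ((490.3022766113281, -216.7314910888672), (8.101110458374023, 109.6944351196289), 63.4814567565918) 51.43392098203509
807 [ 480.20166 -240.11343] -26.485029440928926 ((478.8116455078125, -239.9105987548828), (8.004739761352539, 109.89981079101562), 63.47653579711914) 51.897258967753146
812 [ 468.66522 -263.05917] -26.521126630276118 ((467.2266845703125, -263.1343688964844), (8.185043334960938, 109.90741729736328), 63.505462646484375) 51.12648144321264
```

View pics/m2.png

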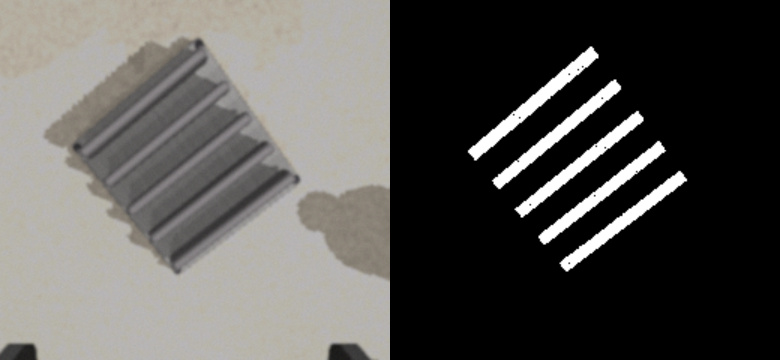

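The bars come out cleanly: base centre about (490.3,-216.7), yaw -26.5°. Next I'll move to look at the block.

Call:
{"method": "servo_tool", "body": {"commands": [[[0, 0, 18, -36, 0, 0, 0], [0, 0, 18, -36, 0, 0, 0], [0, 0, 18, -36, 0, 0, 0], [0, 0, 18, -36, 0, 0, 0], [0, 0, 18, -36, 0, 0, 0], [0, 0, 18, -36, 0, 0, 0], [0, 0, 18, -36, 0, 0, 0], [0, 0, 18, -36, 0, 0, 0]]]}}

```text
time: 2.25
tool_pos: [450.9, 167.0, 251.6]
tcp_rot: [45.8, 89.9, -19.0]
ft_force: [1.7, 0.1, 0.4]
finger_gap: 85.4
```

Call:
{"method": "servo_tool", "body": {"commands": [[[0, 0, 0, 0, 0, 0, 0], [0, 0, 0, 0, 0, 0, 0], [0, 0, 0, 0, 0, 0, 0]]]}}

```text
time: 2.55
tool_pos: [451.1, 165.0, 251.2]
tcp_rot: [-36.2, 90.0, -101.0]
ft_force: [0.2, -1.0, -0.3]
finger_gap: 85.3
```

Run:
```python
from h import *
print(toolpose(),r.sense()['qd'].round(2),r.sense()['joint_pos'])
c=r.calibration("wrist")
p,d=r.snapshot("wrist");cv2.imwrite("pics/w3.png",p[:,:,::-1]);np.savez("w3.npz",p=p,d=d,**{k:c[k] for k in c})
X=cloud(c,d)
near=(np.hypot(X[...,0]-500,X[...,1]-192)<100)
for a,b in((25,58),(92,110)):
    m=near&(X[...,2]>a)&(X[...,2]<b);y=X[m][:,:2].astype(np.float32)
    w,V=np.linalg.eigh(np.cov(y.T));e=V[:,1]*np.sign(V[0,1])
    print(a,b,m.sum(),y.mean(0),cv2.minAreaRect(y),np.degrees(np.arctan2(e[1],e[0])),np.median(X[m][:,2]))
```

```text
(array([451.14185778, 164.98070986, 251.19007719]), array([[-1.39604718e-04,  9.04726778e-01,  4.25992298e-01],
       [-7.17587120e-04,  4.25992102e-01, -9.04726596e-01],
       [-9.99999733e-01, -4.31990688e-04,  5.89749776e-04]])) [-0.9  -0.32 -0.04  0.12 -0.09  0.26] [ 1.39976811e+01 -1.17921857e+01  1.01980680e+02 -3.79592433e-02
  8.98292119e+01  7.87843139e+01]
25 58 10028 [503.5133  191.59308] ((500.70831298828125, 190.4195556640625), (124.18070983886719, 106.11756134033203), 24.08302879333496) 23.328683442848032 45.544528960012144
92 110 2184 [503.5696  191.75476] ((500.57769775390625, 190.47830200195312), (122.23370361328125, 14.017058372497559), 24.077590942382812) 24.12418466013531 101.76019389589254
```

View pics/w3.png

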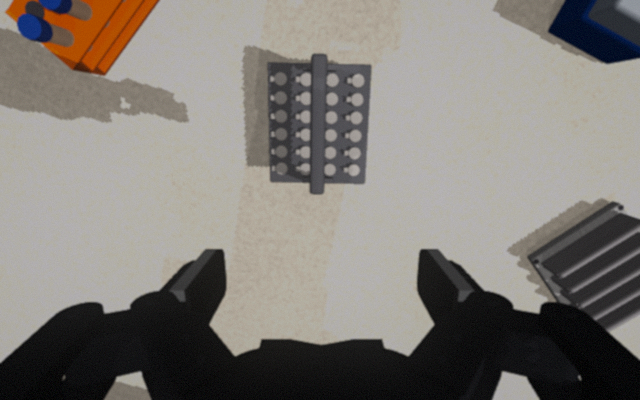

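The block is at about (318,122) in the wrist view. It lies at (500.6,190.4) with yaw 24.1°, and its handle top is at z ≈ 102. I'll descend and grip.

Call:
{"method": "servo_tool", "body": {"commands": [[[0, 0, 5.6, -0.2, 1.1, 0, 0], [0, 0, 5.6, -0.2, 1.1, 0, 0], [0, 5, 5.6, -0.2, 1.1, 0, 0], [0, 9, 5.6, -0.2, 1.1, 0, 0], [0, 12, 5.6, -0.2, 1.1, 0, 0], [0, 14.5, 5.6, -0.2, 1.1, 0, 0], [0, 16.5, 5.6, -0.2, 1.1, 0, 0], [0, 17.4, 5.6, -0.2, 1.1, 0, 0]]]}}

```text
time: 3.4
tool_pos: [499.8, 190.3, 75.4]
tcp_rot: [-94.2, 89.8, -160.1]
ft_force: [0.9, -0.3, 0.4]
finger_gap: 85.6
```

Call:
{"method": "servo_tool", "body": {"commands": [[[0, 0, 0, 0, 0, 0, 0], [0, 0, 0, 0, 0, 0, 0]]]}}

```text
time: 3.6
tool_pos: [501.6, 191.8, 78.5]
tcp_rot: [80.9, 89.9, 15.0]
ft_force: [0.2, 1.1, -0.3]
finger_gap: 85.4
```

Run:
```python
from h import *
print(toolpose(),r.sense()['ft_force'])
c=r.calibration("wrist")
p,d=r.snapshot("wrist");cv2.imwrite("pics/w4.png",p[:,:,::-1])
```

```text
(array([501.64213038, 191.8449636 ,  78.53424795]), array([[ 1.39678788e-03,  9.12475095e-01,  4.09129868e-01],
       [ 3.74881902e-04,  4.09129761e-01, -9.12476136e-01],
       [-9.99998954e-01,  1.42791099e-03,  2.29397093e-04]])) [ 0.17775383  1.13381595 -0.27315781]
```

View pics/w4.png

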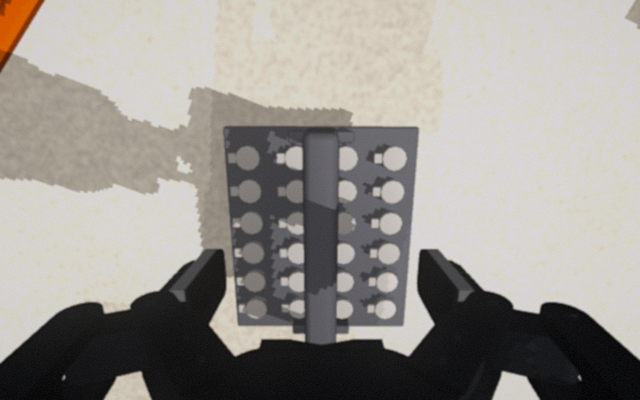

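The handle at column 322 is centred between the open fingers. Closing.

Call:
{"method": "servo_tool", "body": {"commands": [[[255, 0.1, 0, 0, 0, 0, 0], [255, 0.1, 0, 0, 0, 0, 0], [255, 0.1, 0, 0, 0, 0, 0], [255, 0.1, 0, 0, 0, 0, 0], [255, 0.1, 0, 0, 0, 0, 0], [255, 0.1, 0, 0, 0, 0, 0], [255, 0.1, 0, 0, 0, 0, 0], [255, 0.1, 0, 0, 0, 0, 0]]], "force": 60}}

```text
time: 4.45
tool_pos: [501.0, 192.3, 76.5]
tcp_rot: [56.9, 90.0, -8.9]
ft_force: [0.8, -2.6, 1.9]
finger_gap: 13.1
```

Call:
{"method": "servo_tool", "body": {"commands": [[[255, 0, 0, 0, 0, 0, 0], [255, 0, 0, 0, 0, 0, 0], [255, 0, 0, 0, 0, 0, 0], [255, 0, 0, 0, 0, 0, 0]]]}}

```text
time: 4.85
tool_pos: [500.9, 192.3, 76.5]
tcp_rot: [59.4, 90.0, -6.4]
ft_force: [1.1, -1.4, 3.5]
finger_gap: 13.0
```

Gripped, with the gap at 13 mm. Lifting.

Call:
{"method": "servo_tool", "body": {"commands": [[[255, -0.5, 0, 0, 0, 0, 0], [255, -2, 0, 0, 0, 0, 0], [255, -4, 0, 0, 0, 0, 0], [255, -7, 0, 0, 0, 0, 0], [255, -10, 0, 0, 0, 0, 0], [255, -12, 0, 0, 0, 0, 0], [255, -13, 0, 0, 0, 0, 0], [255, -13, 0, 0, 0, 0, 0]]]}}

```text
time: 5.65
tool_pos: [501.6, 192.7, 208.3]
tcp_rot: [84.0, 89.8, 18.2]
ft_force: [-0.0, -0.6, -3.2]
finger_gap: 12.7
```

```bash
cat > held.py <<'E'
from h import *
def held(name):
    t,R=toolpose();c=r.calibration("wrist")
    p,d=r.snapshot("wrist");cv2.imwrite(f"pics/{name}.png",p[:,:,::-1]);np.savez(f"{name}.npz",p=p,d=d,t=t,R=R,**{k:c[k] for k in c})
    X=(cloud(c,d)-t)@R   # tool frame
    # handle top bar: ahead of fingers
    return t,R,c,p,d,X
E
python3 - <<'E'
from held import *
t,R,c,p,d,X=held("h1")
print(t,R,r.sense()['ft_force'],r.sense()['finger_gap'],r.sense()['joint_pos'].round(1))
# block plate region: tool x between +25..+50 (below TCP)
m=(X[...,0]>15)&(X[...,0]<50)&(abs(X[...,1])<90)&(abs(X[...,2])<75)
y=X[m];print(m.sum(),y.min(0),y.max(0),cv2.minAreaRect(y[:,1:].astype(np.float32)))
E
```

```text
[501.56377173 192.71464329 208.31127743] [[ 2.94408511e-03  9.11950918e-01  4.10288746e-01]
 [ 9.69010802e-04  4.10287730e-01 -9.11955613e-01]
 [-9.99995197e-01  3.08244917e-03  3.24231708e-04]] [ 0.32124826  0.07220078 -3.79174259] 13.213204913660556 [15.5 -1.7 97.3  0.  84.3 81.3]
21597 [ 15.08793073 -60.88435201 -51.91022959] [36.19374782 61.09400359 54.58581321] ((0.17072677612304688, 1.3125038146972656), (122.04486846923828, 106.38758087158203), 0.15206797420978546)
```

View pics/h1.png

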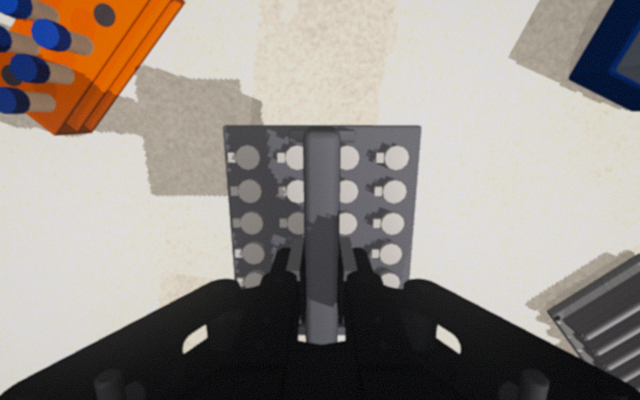

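The block is held squarely: tool-frame offset about (0.2, 1.3) mm, yaw 0.15°. I'll carry it to a look-point behind the base, already turned to the final yaw.

Call:
{"method": "servo_tool", "body": {"commands": [[[255, -1, -1, 1, 1, 0, 0], [255, -3, -3, 3.2, 5, 0, 0], [255, -5, -6, 6.4, 11, 0, 0], [255, -7, -9, 9.6, 17, 0, 0], [255, -9, -12, 12.8, 23, 0, 0], [255, -9, -15, 16, 29, 0, 0], [255, -9, -18, 19.2, 35, 0, 0], [255, -9, -21, 22.4, 41, 0, 0]]]}}

```text
time: 6.5
tool_pos: [399.6, -99.2, 294.6]
tcp_rot: [-95.4, 89.9, 157.6]
ft_force: [1.4, -1.0, -3.3]
finger_gap: 13.0
```

Run:
```python
from h import *
t,R=toolpose();print(t,R)
w=np.array([381,-162,300])-t;print("shift cm",R.T@w/10,"yaw",np.degrees(np.arctan2(R[1,1],R[0,1])))
```

```text
[399.63644671 -99.21755788 294.61088901] [[-2.19478924e-03  9.56229789e-01 -2.92608567e-01]
 [ 9.04726628e-04 -2.92607253e-01 -9.56232282e-01]
 [-9.99997182e-01 -2.36345908e-03 -2.22915302e-04]]
shift cm [-0.54049937  0.05371355  6.54865805] yaw -17.01416209349871
```

Call:
{"method": "servo_tool", "body": {"commands": [[[255, -0.3, 0, 2.5, 4, 0, 0], [255, -0.5, 0, 5, 8, 0, 0], [255, -0.5, 0, 6.5, 9.6, 0, 0], [255, -0.5, 0, 6.5, 9.6, 0, 0], [255, -0.5, 0, 6.5, 9.6, 0, 0], [255, -0.5, 0, 6.5, 9.6, 0, 0]]]}}

```text
time: 7.1
tool_pos: [382.2, -159.5, 300.4]
tcp_rot: [-106.5, 89.9, 137.2]
ft_force: [-0.1, 0.6, -3.1]
finger_gap: 13.1
```

```bash
cat > both.py <<'E'
from held import *
def meas(name):
    t,R,c,p,d,X=held(name)
    print("t",t,"yaw",np.degrees(np.arctan2(R[1,1],R[0,1])),"ft",r.sense()['ft_force'])
    m=(X[...,0]>15)&(X[...,0]<40)&(abs(X[...,1])<90)&(abs(X[...,2])<75)
    y=X[m];print("block tool",m.sum(),cv2.minAreaRect(y[:,1:].astype(np.float32)),y.min(0),y.max(0))
    W=cloud(c,d)
    m=(W[...,2]>40)&(W[...,2]<58)&(np.hypot(W[...,0]-490,W[...,1]+217)<100)
    n,l,st,ce=cv2.connectedComponentsWithStats(m.astype(np.uint8))
    for i in range(1,n):
        if st[i,4]>150:
            y=X[l==i][:,1:].astype(np.float32);w,V=np.linalg.eigh(np.cov(y.T));e=V[:,1]*np.sign(V[0,1])
            print("bar",st[i,4],y.mean(0),np.degrees(np.arctan2(e[1],e[0])).round(2),"ends",y[:,0].min(),y[:,0].max())
    y=X[m][:,1:].astype(np.float32);print("all",cv2.minAreaRect(y))
    print("world all",cv2.minAreaRect(W[m][:,:2].astype(np.float32)))
E
python3 -c "
from both import *
meas('b1')"
```

```text
t [ 382.22380945 -159.53735197  300.36547132] yaw -26.32384109956638 ft [ 0.19435228 -0.51685506 -3.75389959]
block tool 21615 ((0.4394187927246094, 0.5831680297851562), (106.55534362792969, 122.5517578125), 89.9276351928711) [ 15.01747215 -60.82021618 -52.75835478] [35.75346616 61.73368741 53.84102646]
bar 762 [123.88466  -48.050346] 0.23 ends 67.66338 177.43321
bar 737 [124.02621  -22.381613] 0.11 ends 67.69044 177.31367
bar 719 [123.364265    3.2140863] -0.2 ends 67.722786 177.45154
bar 739 [124.315605  28.959051] 0.15 ends 67.74419 177.29886
bar 766 [123.97353   54.633568] 0.15 ends 67.777626 176.9296
all ((122.52072143554688, 3.319721221923828), (109.8550033569336, 111.92060089111328), 0.07535348832607269)
world all ((490.24200439453125, -216.54348754882812), (111.91997528076172, 109.8536376953125), 63.600486755371094)
```

View pics/b1.png

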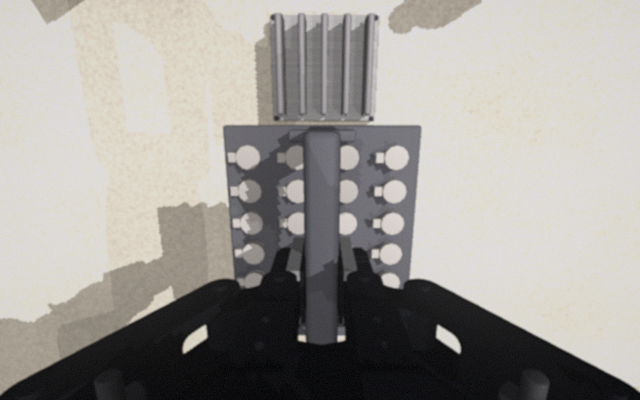

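The base is at (325,67), beyond the held block and parallel to it. By this one picture the block needs +122 mm along tool y and +2.7 mm along tool z, and the world positions agree within about 0.6 mm. I'll move over the base and hold above the bars.

Call:
{"method": "servo_tool", "body": {"commands": [[[255, 0, 1, 0.28, 0, 0, 0], [255, 0, 4, 0.28, 0, 0, 0], [255, 2, 8, 0.28, 0.1, 0, 0], [255, 5, 11, 0.28, 0.1, 0, 0], [255, 9, 12.2, 0.28, 0.1, 0, 0], [255, 12, 12.2, 0.28, 0.1, 0, 0], [255, 13, 12.2, 0.28, 0.1, 0, 0], [255, 13, 12.2, 0.28, 0.1, 0, 0]]]}}

```text
time: 7.95
tool_pos: [489.5, -216.2, 169.4]
tcp_rot: [-93.0, 89.8, 150.6]
ft_force: [-1.0, 0.1, -2.3]
finger_gap: 12.9
```

Call:
{"method": "servo_tool", "body": {"commands": [[[255, 0, 0, 0, 0, 0, 0], [255, 0, 0, 0, 0, 0, 0], [255, 0, 0, 0, 0, 0, 0]]]}}

```text
time: 8.25
tool_pos: [491.4, -217.6, 173.6]
tcp_rot: [87.0, 89.8, -29.5]
ft_force: [0.6, -0.5, -3.7]
finger_gap: 13.1
```

```bash
python3 -c "
from both import *
for i in range(3):
    t,R=toolpose();print(t,'yaw',np.degrees(np.arctan2(R[1,1],R[0,1])))
    p,d=r.snapshot('scene')
print('want TCP->', R.T@(np.array([490.25,-216.6,t[2]])-t))
cv2.imwrite('pics/s2.png',cv2.resize(p[150:250,190:320],None,fx=6,fy=6,interpolation=cv2.INTER_CUBIC)[:,:,::-1])
"
```

```text
[ 491.43261289 -217.61076282  173.55807317] yaw -26.480804556173336
[ 491.21390614 -217.49320619  173.17623426] yaw -26.48192933410575
[ 490.97000489 -217.38273436  172.73167513] yaw -26.48671512882865
want TCP-> [-0.00236987 -0.99352078 -0.3794614 ]
```

View pics/s2.png

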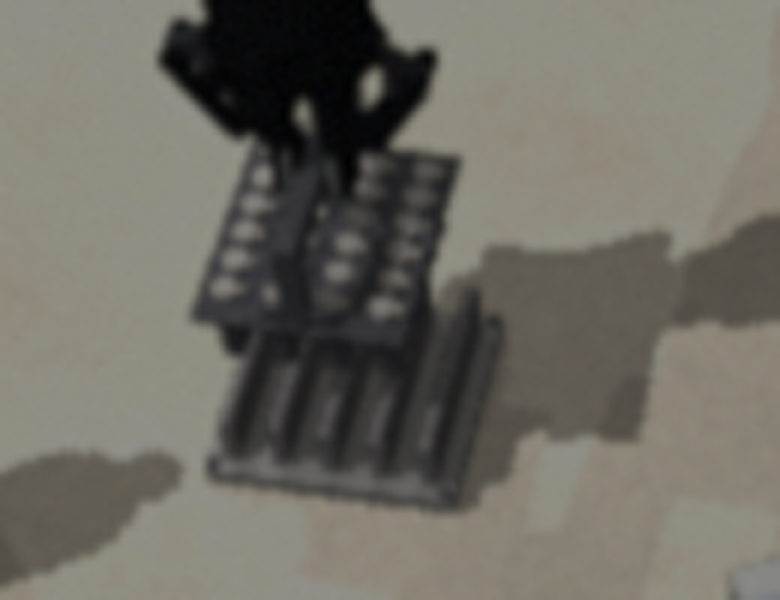

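The block hangs over the base, in line with it, with no contact. Nudging -0.5 mm in z and lowering toward the bars.

Call:
{"method": "servo_tool", "body": {"commands": [[[255, 1, 0, -0.05, 0, 0, 0], [255, 2, 0, -0.05, 0, 0, 0], [255, 3, 0, -0.05, 0, 0, 0], [255, 3.6, 0, -0.05, 0, 0, 0], [255, 4, 0, -0.05, 0, 0, 0], [255, 4, 0, -0.05, 0, 0, 0], [255, 4, 0, -0.05, 0, 0, 0], [255, 4, 0, -0.05, 0, 0, 0]]]}}

```text
time: 9.2
tool_pos: [491.0, -216.8, 131.9]
tcp_rot: [87.9, 89.9, -28.5]
ft_force: [-0.5, 0.7, -2.3]
finger_gap: 12.8
```

```bash
python3 -c "
from both import *
s=r.sense();print(s['time'],s['ft_force'],s['wrist_torque'])
t,R=toolpose();print(t,'yaw',np.degrees(np.arctan2(R[1,1],R[0,1])))
print('want TCP->', R.T@(np.array([490.25,-216.6,t[2]])-t))
"
```

```text
9.2 [-0.51701537  0.71767576 -2.29621765] [-0.01183072 -0.05306847 -0.02967912]
[ 490.95751818 -216.80588474  131.85463811] yaw -26.487505043518176
want TCP-> [-6.74793258e-04 -7.25075977e-01  1.31281640e-01]
```

Bottom is about 55 mm up, just above the bar tops. Lowering slowly and watching the force.

Call:
{"method": "servo_tool", "body": {"commands": [[[255, 0.2, 0, 0, 0, 0, 0], [255, 0.4, 0, 0, 0, 0, 0], [255, 0.6, 0, 0, 0, 0, 0], [255, 0.8, 0, 0, 0, 0, 0], [255, 1.0, 0, 0, 0, 0, 0], [255, 1.0, 0, 0, 0, 0, 0]]]}}

```text
time: 9.8
tool_pos: [490.3, -216.4, 120.8]
tcp_rot: [-93.6, 89.9, 149.9]
ft_force: [0.2, 0.1, -2.9]
finger_gap: 13.1
```

```bash
python3 -c "
from both import *
s=r.sense();print(s['time'],s['ft_force'],s['wrist_torque'])
t,R=toolpose();print(t,'yaw',np.degrees(np.arctan2(R[1,1],R[0,1])))
print('want TCP->', R.T@(np.array([490.25,-216.6,t[2]])-t))
"
```

```text
9.8 [ 0.18842462  0.07260417 -2.94174224] [0.04278221 0.04429751 0.05246488]
[ 490.28756908 -216.42367942  120.75071995] yaw -26.487096312302516
want TCP-> [-4.91443233e-05  4.50126638e-02  1.74568726e-01]
```

Block bottom is about 44 mm up, 6 mm below the bar tops, and the force shows only the block's weight, so it has entered cleanly. Continuing.

Call:
{"method": "servo_tool", "body": {"commands": [[[255, 0.3, 0, 0, 0, 0, 0], [255, 0.6, 0, 0, 0, 0, 0], [255, 0.9, 0, 0, 0, 0, 0], [255, 1.2, 0, 0, 0, 0, 0], [255, 1.5, 0, 0, 0, 0, 0], [255, 1.8, 0, 0, 0, 0, 0], [255, 2.0, 0, 0, 0, 0, 0], [255, 2.0, 0, 0, 0, 0, 0]]]}}

```text
time: 10.6
tool_pos: [490.3, -216.5, 100.8]
tcp_rot: [-92.5, 90.0, 151.0]
ft_force: [-0.7, -0.5, -2.6]
finger_gap: 13.1
```

Call:
{"method": "servo_tool", "body": {"commands": [[[255, 0.1, 0, 0, 0, 0, 0], [255, 0.2, 0, 0, 0, 0, 0], [255, 0.3, 0, 0, 0, 0, 0], [255, 0.4, 0, 0, 0, 0, 0], [255, 0.5, 0, 0, 0, 0, 0], [255, 0.5, 0, 0, 0, 0, 0]]]}}

```text
time: 11.2
tool_pos: [490.5, -216.5, 96.1]
tcp_rot: [-92.1, 90.0, 151.5]
ft_force: [-0.3, 0.2, -3.5]
finger_gap: 13.2
```

Still hanging freely, with about 3 mm to go. Finer steps now.

Call:
{"method": "servo_tool", "body": {"commands": [[[255, 0.1, 0, 0, 0, 0, 0], [255, 0.2, 0, 0, 0, 0, 0], [255, 0.25, 0, 0, 0, 0, 0], [255, 0.3, 0, 0, 0, 0, 0], [255, 0.3, 0, 0, 0, 0, 0]]]}}

```text
time: 11.7
tool_pos: [490.5, -216.5, 93.2]
tcp_rot: [-101.5, 90.0, 142.0]
ft_force: [-0.0, -0.0, -3.9]
finger_gap: 12.7
```

Call:
{"method": "servo_tool", "body": {"commands": [[[255, 0.05, 0, 0, 0, 0, 0], [255, 0.1, 0, 0, 0, 0, 0], [255, 0.1, 0, 0, 0, 0, 0], [255, 0.1, 0, 0, 0, 0, 0]]]}}

```text
time: 12.1
tool_pos: [490.7, -216.7, 92.5]
tcp_rot: [66.5, 90.0, -50.0]
ft_force: [0.3, -0.7, -1.7]
finger_gap: 13.1
```

Call:
{"method": "servo_tool", "body": {"commands": [[[255, 0.05, 0, 0, 0, 0, 0], [255, 0.1, 0, 0, 0, 0, 0], [255, 0.1, 0, 0, 0, 0, 0], [255, 0.1, 0, 0, 0, 0, 0]]]}}

```text
time: 12.5
tool_pos: [490.8, -216.9, 92.5]
tcp_rot: [67.4, 90.0, -49.1]
ft_force: [-5.7, 0.1, 8.6]
finger_gap: 13.1
```

```bash
python3 -c "
from both import *
s=r.sense();print(s['time'],s['ft_force'],s['wrist_torque'],s['tool_pos'])
p,d=r.snapshot('scene')
cv2.imwrite('pics/s3.png',cv2.resize(p[150:250,190:320],None,fx=6,fy=6,interpolation=cv2.INTER_CUBIC)[:,:,::-1])
"
```

```text
12.5 [-5.65679288  0.11421782  8.62625716] [0.21181744 0.77305504 0.02187446] [ 490.83025192 -216.92729004   92.45911669]
```

View pics/s3.png

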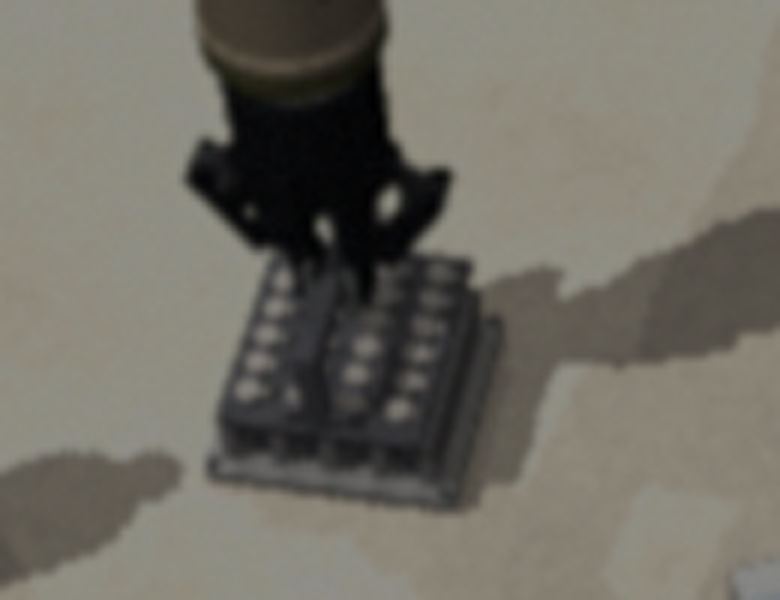

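Force rose to about +9 N with z stopped at 92.5, which is 16 mm above the grasp height. The block is seated on the foot plate, so I'll release.

Call:
{"method": "servo_tool", "body": {"commands": [[[0, -0.05, 0, 0, 0, 0, 0], [0, -0.1, 0, 0, 0, 0, 0], [0, -0.1, 0, 0, 0, 0, 0], [0, -0.1, 0, 0, 0, 0, 0], [0, -0.1, 0, 0, 0, 0, 0], [0, -0.1, 0, 0, 0, 0, 0], [0, -0.1, 0, 0, 0, 0, 0], [0, -0.1, 0, 0, 0, 0, 0]]]}}

```text
time: 13.35
tool_pos: [490.6, -216.6, 92.3]
tcp_rot: [-136.5, 90.0, 107.0]
ft_force: [-0.7, 0.2, -0.6]
finger_gap: 85.7
```

Call:
{"method": "servo_tool", "body": {"commands": [[[0, -1, 0, 0, 0, 0, 0], [0, -3, 0, 0, 0, 0, 0], [0, -6, 0, 0, 0, 0, 0], [0, -10, 0, 0, 0, 0, 0], [0, -15, 0, 0, 0, 0, 0], [0, -15, -4, 0, 0, 0, 0], [0, -15, -6, 0, 0, 0, 0], [0, -15, -6, 0, 0, 0, 0]]]}}

```text
time: 14.15
tool_pos: [435.9, -189.2, 243.9]
tcp_rot: [86.2, 89.9, -30.3]
ft_force: [0.5, -0.3, -0.1]
finger_gap: 85.2
```

Call:
{"method": "servo_tool", "body": {"commands": [[[0, 0, 0, 0, 0, 0, 0], [0, 0, 0, 0, 0, 0, 0], [0, 0, 0, 0, 0, 0, 0]]]}}

```text
time: 14.45
tool_pos: [437.2, -190.1, 242.2]
tcp_rot: [-95.9, 90.0, 147.7]
ft_force: [0.4, 0.8, 0.2]
finger_gap: 85.3
```

```bash
python3 -c "
from both import *
s=r.sense();print(s['time'],s['ft_force'],s['finger_gap'])
c=r.calibration('wrist')
p,d=r.snapshot('wrist');cv2.imwrite('pics/f.png',p[:,:,::-1])
X=cloud(c,d)
near=(np.hypot(X[...,0]-490,X[...,1]+217)<100)
for a,b in((50,75),(105,125)):
    m=near&(X[...,2]>a)&(X[...,2]<b);q=X[m];y=q[:,:2].astype(np.float32)
    R=cv2.minAreaRect(y);A=np.c_[y-y.mean(0),np.ones(len(y))]
    print(a,b,m.sum(),R,np.percentile(q[:,2],[5,50,95]),np.linalg.lstsq(A,q[:,2],rcond=None)[0])
cx,sx=np.cos(np.radians(-26.5)),np.sin(np.radians(-26.5))
dl=np.array(R[0])-[490.25,-216.6];print('along',dl@[cx,sx],'across',dl@[-sx,cx])
"
```

```text
14.45 [0.35600312 0.78598748 0.23988736] 85.34187067685977
50 75 11735 ((490.5697326660156, -217.50680541992188), (106.35714721679688, 123.7200927734375), 63.51322555541992) [59.92129014 61.5456267  67.9127239 ] [1.33125175e-03 2.24345452e-03 6.31144390e+01]
105 125 2618 ((490.06231689453125, -217.16058349609375), (14.015830039978027, 122.0946044921875), 63.53476333618164) [115.88637137 117.76022348 119.00850087] [5.83277103e-03 7.08743716e-03 1.17655232e+02]
along 0.08216706984632348 across -0.5854292244191104
```

View pics/f.png

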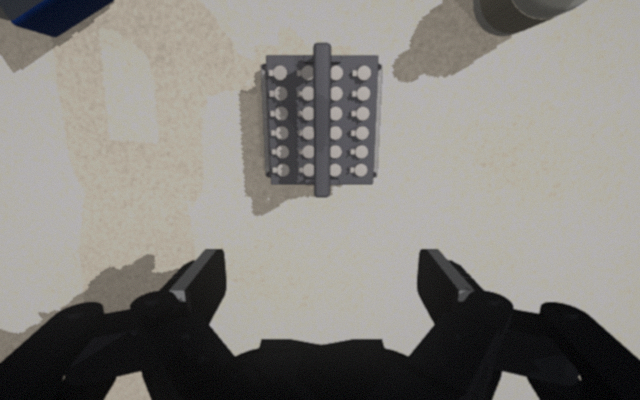

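The block is seated: handle median height rose exactly 16.0 mm (101.8 to 117.8), it is within 0.6 mm across and 0.1 mm along, and yaw is -26.5°. Handing in.

```bash
python3 -c "
from bench import r
r.hand_in()"
```

```text
the job is handed in; nothing more can be done
```

The tube block is seated on the magnet base, released and handed in at about 14.5 s. I picked it up by its handle, turned it about 51° to match the bars and lowered it slowly. The force showed only the block's weight until it touched the foot plate.

**Position:** In the last wrist picture the handle is 0.6 mm off centre across the bars and 0.1 mm along them. Its yaw matches the bars at -26.5°.

**Height and level:** The handle stands 16.0 mm higher than it did on the bench, which is the foot plate's height, so the block is fully home. The plate shows no measurable tilt.

**Gripper:** It is open and about 160 mm clear, with no load on it.

**Disagreements:** The across-bar centring estimates differed by about 0.6 mm between the single-picture and world measurements, so I used a value in between. The plate's edges put it about 0.7 mm off centre across the bars and 0.7 mm along. The pose readings swayed by about 1 mm while the arm settled. All of this is well inside the tolerance.

**Not checked:** I did not re-measure the tip box, rack and bottle. The arm never went near them and no contact force appeared.

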